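# Lock the mirror's retaining arm and hold the loupe at focus

## Task

On the inspection station, swing the brass retaining arm (red knob) round until it is fully home in the blue catch. Then pick up the orange-handled loupe and hold it level, its lens centred over the mirror in the nest and its rim at the same height as the green focus collar on the post; finish while still holding it there, steady and touching nothing else. Do not touch the mirror or shift the collar, and leave everything else where it is.

Things in the scene. Friction and masses are not known exactly. Their poses are not given: they have to be found in the camera images.
- station: Fixed: aluminium plate 180 (x) x 200 (y) x 12 mm, origin under its centre. Black nest at the centre, outer radius 34 mm, top 20 mm above the table. Blue catch block 26 x 18 mm at x -22, y -62, top 43 mm above the table, slot open to -x. Steel post, diameter 11 mm, at x +74, y 0 (side away from the robot), top 180 mm above the table. Left or right on the table.
- retainer (a joint): Angle of the retaining arm, a hinge with a vertical axis: 0 = fully home against the stop in the catch, where the arm lies along the station's -y from its pivot; grows up to 1.3 rad as the arm swings open towards the station's -x (counted clockwise from above). Stays where it is left; light friction, about 0.6 N at the knob.
- retainer_pivot (a point): On the arm's hinge axis, at the arm's underside, 27 mm above the table (station x -22, y +72 mm). Brass arm 11 mm wide, 8 mm thick, 133 mm long from the pivot; it passes 3 mm above the mirror's edge.
- retainer_knob (a point): Centre of the top of the arm's red knob, an upright plastic pin of diameter 14 mm, 36 mm high above the arm (from 35 to 71 mm above the table), 100 mm from the pivot. Fingertips kept 47 mm or more above the table clear the catch, nest and mirror all along the swing.
- mirror: The round mirror to be inspected, silvery top with a blue rim, diameter 50 mm, 10 mm thick, loose in the nest; origin at the centre of its underside, 14 mm above the table.
- focus_mark (a point): Centre of the green focus collar on the station's post: a ring of diameter 26 mm and 12 mm high, with a small steel screw. Its height marks the focal height; it differs from run to run, 106 to 158 mm above the table. Held by friction.
- loupe: Loupe lying flat on the blue mat, about 110 g. Origin on the underside of the orange handle at the place to grip; x along the handle to the lens, z up when flat or held level. Handle 100 mm long (x -57 to +43), 18 mm wide (y), 16 mm high; black lens ring, outer diameter 60 mm, 12 mm thick, centred at x +85. It balances near x +15 mm.
- loupe_lens (a point): Centre of the loupe's lens, mid-thickness: x +85, z +6 mm in the loupe's frame. Its ring is as thick as the focus collar is high, so the two are flush when this point is as high as the collar's centre.
- lens_cap: Bystander: black lens cap, diameter 38 mm, 12 mm high, on the mat beside the lens of the loupe; origin under its centre.
- solvent: Bystander: amber bottle, diameter 60 mm, 150 mm high, left of the work area; origin under its centre.
- lens_mount: Bystander: lens in a black ring on a steel post and round foot of diameter 60 mm, 136 mm high, at the back; origin under the foot.
- driver: Bystander: screwdriver 150 mm long lying at the left; origin under its middle, x along it.
- spare_post: Bystander: steel bar 90 x 14 x 14 mm lying at the right; origin under its middle.
- optic_tray: Bystander: open grey tray 130 x 100 x 35 mm at the right; origin under its middle.
- mat: Blue mat 230 (x) x 220 (y) x 8 mm, fixed, origin under its centre; the loupe lies on it with its handle roughly towards the robot.
Not all that is in view belongs to the job. What is meant by the loupe is not turquoise, and is the smaller of those in its own colour.

How it is judged:
On the way, in this order (a step that is already met when the one before it is completed fails the run):
1. the retaining arm is home in its catch, the loupe still on its mat (value of joint retainer below 0.05 rad and distance of loupe from where it was at the start of the episode below 0.03 m), for 0.2 s.
2. the loupe is held level at the collar's height, centred over the mirror (horizontal distance between loupe_lens and mirror below 0.01 m and z of loupe_lens in the frame of focus_mark between -0.006 and 0.006 m and angle between loupe's own z axis and vertical below 0.1 rad and contact force between the fingers and loupe above 0.5 N and contact force between loupe and station below 0.2 N and linear speed of loupe below 0.02 m/s), for 0.2 s.
At the end, for the whole second after the job is handed in: Arm within 0.05 rad of its stop; gripper holds the loupe clear of the station, lens centre within 10 mm horizontally of the mirror centre and within 6 mm of the collar centre in height, tilt under 0.10 rad, slower than 20 mm/s; mirror in its nest (all of step 2 and value of joint retainer below 0.05 rad and horizontal distance between mirror and station below 0.006 m); the arm keeps its last pose, push and grip.
It fails at once if the mirror is touched by the robot or the loupe (contact force between any of the arm, the fingers, loupe and mirror above 0.5 N).
It fails at once if the focus collar is shifted by more than 4 mm (distance of focus_mark from where it was at the start of the episode above 0.004 m).
It fails at once if a bystander is moved by more than 20 mm (distance of any of solvent, lens_mount, driver, spare_post, optic_tray, lens_cap from where it was at the start of the episode above 0.02 m).
It also fails if it takes over 61 s, if anything falls off the work surface, if the arm or the gripper's body presses on something with over 40 N, if the wrist force passes 120 N, or if a joint passes its speed limit or range.

## Robot

A 6-joint arm with a two-finger parallel gripper is mounted at the origin on the work surface. World frame = base frame: x ahead of the robot, y to its left, z up, the work surface at z = 0. Lengths are in m, angles in rad, forces in N, time in s.
With the tool pointing down it reaches from about 0.2 to 0.875 m from the base axis. Payload 3.4 kg.
Tool frame: the origin (TCP) lies on the mounting face of the last link; the fingertips stand 199 mm ahead of it and the grasp point (between the pads) lies 180 mm ahead of it; z points along the fingers, y is the line along which they close (so a half turn about z gives the same grasp; the last joint's range is limited). The gripper opens to 94 mm and grips with 3 to 60 N. Pads are 16 mm wide; open, the fingers measure 119 mm over their backs; the gripper's body (75 mm by 177 mm) begins 78 mm behind the grasp point.
Start: joints at [-0.121, 0.276, 1.505, -0, 1.361, -0.121], TCP at [0.575, -0, 0.405] pointing down, gripper open.
Joint ranges: [-2.89, 2.89], [-0.75, 2.08], [0.22, 2.7], [-1.18, 4.32], [0.11, 2.71], [-2.7, 2.7]. Speed limits (rad/s): [2.57, 2.57, 3.14, 3.14, 3.14, 3.14].

## Interface

Orientations are given as a 3x3 rotation matrix whose columns are the frame's x, y, z axes.
In Python, from station import bot gives the robot as it stands. The module is installed in compiled form; this text tells all that it offers.
- The arm moves only by the tool move_arm, never from a script. Its argument "plan" is a list of rows, each a list of 3 entries, a list of its own where there are three numbers: the opening, from 0 (shut) to 1 (fully open), then the shift along the tool's x, y, z in units of 50 cm (1.0 is 50 cm), then the turn about the tool's z in units of pi/4 rad (1.0 is pi/4 rad). A call has 1 to 12 rows; each row shifts and turns the commanded pose from where the row before left it, along the tool's axes as they then stand; what a row does not reach is not made up. A row lasts 1/12 s, in which the tool goes at most 41.7 mm and 7.16 degrees, less where a joint would pass 70% of its speed; a pose out of reach is approached as far as the arm can. A call with a number of a shift or a turn outside -1 to 1 is refused whole. A call with a gripper value outside its range is refused whole. The fingers move at their own pace and stop on an object; "newtons" is the grip in N (left out, the last holds). Time passes only in rows, so rows that do not move let the fingers close. It gives the time, the measured TCP pose, the force, the opening and the grip force at its end, in the units of the state.
- bot.sense(): the state, without advancing time (a new reading comes with each control period).
- bot.camera(name): name is "scene" or "side" or "wrist"; returns (picture, depth): 480x640x3 uint8, blue, green, red; 480x640 float32, m along the optical axis (not along the pixel's ray), 0 where there is no reading.
- bot.calibration(name): a dict with "fx", "fy", "cx", "cy" (pixels), "xyz" and "orientation" of the camera in the world. Camera axes: x right, y up, looking along -z (the intrinsics and any distortion apply to the point x, -y, -z); pixel columns grow to the right and rows downward; lengths in m; the calibration is good to about 2 mm. A picture is of the moment at which its call begins: read the wrist's pose just before it. calibration takes no time and is no camera call; for the wrist camera it gives the pose at the moment of the call.
- bot.sign_off(): hands the job in; it is judged then, once.
Trained networks look in the newest picture that a camera, given by its name, has taken for a name from the list of things; names that differ only in an ending like _2 or _b are one class to them, and where a whole thing is asked for, a point or a joint stands for the part that bears it (a point fixed in the world has none). Each returns a list of dicts, best first, with "p" (0 to 1); they miss things now and then, are a little off and sometimes report something else, mostly with a low value. They report only what shows in the picture. A call takes as long as a camera call. They do not tell look-alikes from the thing itself.
- bot.search_frame(camera, name): "box" ([left, top, right, bottom] in pixels, round what is visible of it).
- bot.trace(camera, name): "region" (480x640 bool, what is visible of it) and "box" ([left, top, right, bottom] in pixels, round what is visible of it).
- bot.spot_point(camera, name): "uv" ([column, row] in pixels: a listed point, or the origin of a listed thing).
The state is a dict: "time_s": time; "qpos": joint angles; "joint_vel": joint speeds; "tau": joint torques, N m; "tool_pos": TCP position; "tcp_rot": TCP orientation; "contact_force": force on the tool from outside, world axes, zero at the start; "moment": the same for the moment, N m; "grip_width": opening from 0.0 (shut) to 1.0 (fully open); "gripper_force": force on a finger pad.
Only numpy, scipy, OpenCV 4.12 (cv2) and the standard library are available. Lean on these libraries where they do the work, as an engineer would, in place of code of your own. Each camera call takes 0.05 s, during which the arm holds its last target. There are 200 camera calls.

## Working session

There is one attempt and no reset: what is moved stays moved. The work goes in short steps, Python scripts to look and compute and a tool call to move; the robot and the scene stay as the last step left them, time stands still between calls to the robot, and variables do not carry over. Pictures are saved under pics/ and viewed, at most 10 in all, crops included, and the job is handed in when it is done.

Besides the shell and the picture viewer there is one more tool, called after "Call:" as name(argument=value, ...), one argument or row to a line, values as JSON. move_arm: Moves the arm, as the interface text tells. Shifts and turns lie within -1 to 1; 1 stands for 50 cm of shift or pi/4 rad of turn. Its arguments: {"type":"object","properties":{"plan":{"type":"array"},"newtons":{"type":"number"}},"required":["plan"]}

```bash
mkdir -p pics
cat > h.py <<'E'
import numpy as np, cv2
from station import bot
def world(cam,cal,u,v,d):
    # points given undistorted pinhole
    p=np.array([(u-cal['cx'])/cal['fx']*d, -(v-cal['cy'])/cal['fy']*d, -d])
    return np.array(cal['orientation'])@p+np.array(cal['xyz'])
def ray_z(cal,u,v,z):
    o=np.array(cal['xyz']); r=world(None,cal,u,v,1.0)-o
    return o+r*(z-o[2])/r[2]
def proj(cal,P):
    q=np.array(cal['orientation']).T@(np.array(P)-np.array(cal['xyz']))
    return cal['cx']+cal['fx']*q[0]/-q[2], cal['cy']-cal['fy']*q[1]/-q[2]
E
python3 - <<'E'
from h import *
s=bot.sense(); print({k:np.round(v,3).tolist() for k,v in s.items()})
ims=[]
for c in ['scene','side','wrist']:
    cal=bot.calibration(c); print(c,cal)
    im,d=bot.camera(c); cv2.imwrite(f'pics/{c}0.png',im); np.save(f'{c}_d0.npy',d)
    for n in ['station','retainer_pivot','retainer_knob','mirror','focus_mark','loupe','loupe_lens','lens_cap']:
        for r in bot.spot_point(c,n)[:3]:
            u,v=r['uv']; dd=d[int(np.clip(v,0,479)),int(np.clip(u,0,639))]
            print(c,n,round(r['p'],2),np.round(r['uv'],1),np.round(world(c,cal,u,v,dd),3) if dd>0 else None)
E
```

```text
{'time_s': 0.0, 'qpos': [-0.121, 0.277, 1.506, -0.0, 1.361, -0.121], 'joint_vel': [0.0, -0.002, -0.0, 0.0, -0.0, -0.001], 'tau': [0.0, -40.459, -23.723, 0.07, 0.035, -0.0], 'tool_pos': [0.575, 0.0, 0.404], 'tcp_rot': [[-0.0, 1.0, -0.002], [1.0, 0.0, 0.0], [0.0, -0.002, -1.0]], 'contact_force': [0.355, 0.008, 0.994], 'moment': [-0.017, -0.03, -0.005], 'gripper_force': 0.0, 'grip_width': 1.003}
scene {'fx': 439.04483166173054, 'fy': 439.04483166173054, 'cx': 317.80532465960835, 'cy': 233.57909930001415, 'xyz': array([ 1.37533321, -0.68099947,  0.87678013]), 'orientation': array([[ 0.61246748, -0.44269486,  0.65490827],
       [ 0.79039654,  0.35607974, -0.49847821],
       [-0.01252583,  0.82293893,  0.56799175]])}
scene station 0.67 [401.3 245.5] [0.604 0.255 0.008]
scene station 0.63 [267.  304.2] [ 0.571 -0.251  0.018]
scene retainer_pivot 0.76 [281.3 278.2] [ 0.522 -0.169  0.037]
scene retainer_knob 0.7 [247.7 265.9] [ 0.367 -0.196 -0.001]
scene mirror 0.71 [271.1 297.6] [ 0.559 -0.23   0.022]
scene mirror 0.69 [290.1 281.9] [ 0.639 -0.213  0.126]
scene focus_mark 0.5 [290.8 281.5]
[... 1209 characters left out ...]
23  0.013]
side lens_cap 0.69 [197.9 305.9] [0.577 0.277 0.018]
wrist {'fx': 339.32173962383354, 'fy': 339.32173962383354, 'cx': 324.12914370492706, 'cy': 243.3505527729209, 'xyz': array([0.57472586, 0.06589241, 0.38619644]), 'orientation': array([[ 9.99999874e-01, -4.53944351e-04, -2.12472639e-04],
       [ 4.90514572e-04,  9.73477654e-01,  2.28781593e-01],
       [ 1.02983254e-04, -2.28781668e-01,  9.73477754e-01]])}
wrist station 0.62 [312.8 396.6] [ 0.561 -0.211  0.026]
wrist retainer_pivot 0.57 [267.9 370.5] [0.563 0.023 0.322]
wrist mirror 0.72 [308.6 406.2] [ 0.556 -0.224  0.026]
wrist loupe 0.84 [286.8  94.4] [0.538 0.133 0.025]
wrist loupe_lens 0.77 [359.2  56.5] [0.609 0.168 0.019]
```

View pics/scene0.png

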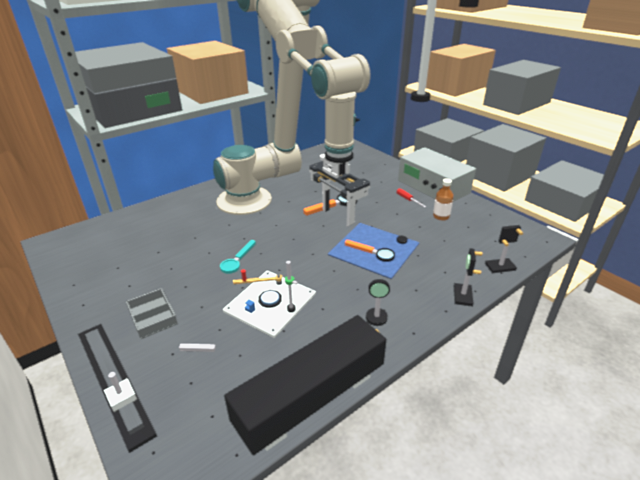

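View pics/side0.png

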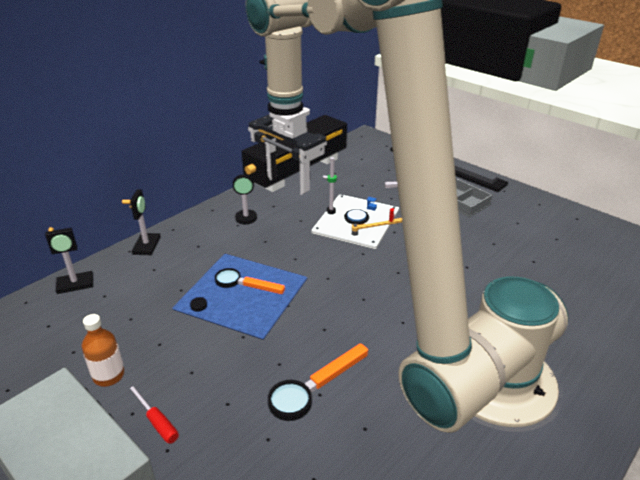

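View pics/wrist0.png

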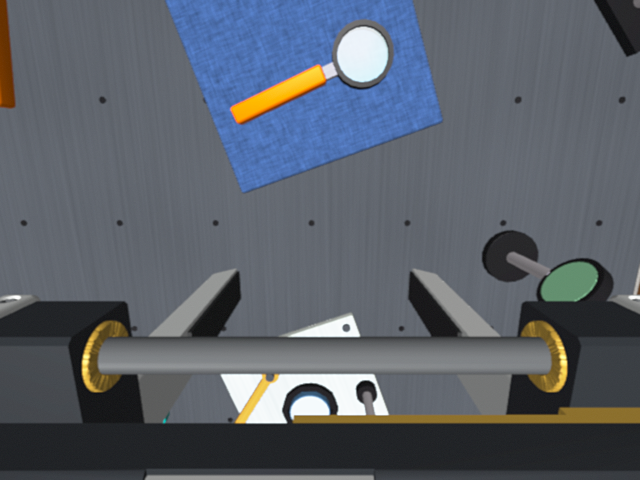

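Orange or turquoise loupes: turquoise (scene 240,258); large orange, lying on the bare table (scene 322,207; side 318,385); small orange, on the blue mat (scene 365,249; side 255,283; wrist 300,85). The small orange one on the mat fits the description, since it isn't turquoise and is smaller than the other orange one. I'll confirm it in a crop, and move the wrist camera over the station.

Run:
```python
import cv2
im=cv2.imread('pics/side0.png')
cv2.imwrite('pics/crop_l.png',cv2.resize(im[240:430,160:400],None,fx=3,fy=3,interpolation=cv2.INTER_CUBIC))
```

```text
(no output)
```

View pics/crop_l.png

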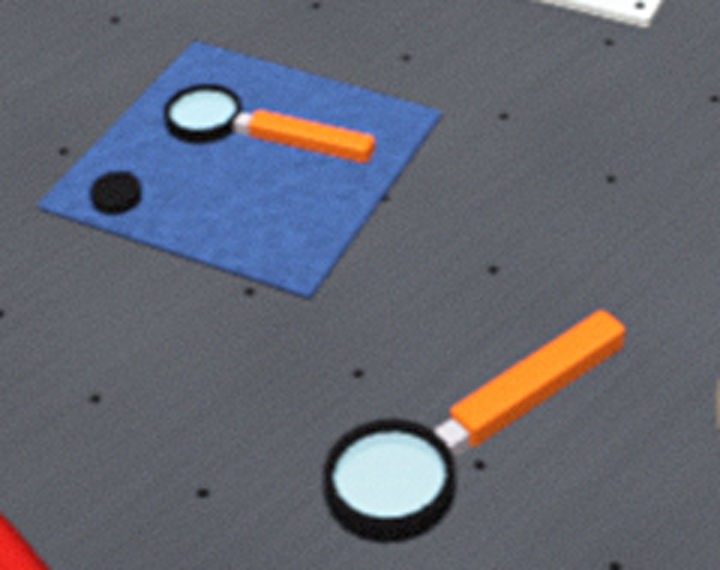

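Call:
move_arm(
  plan=[
    [1,[-0.08,0,-0.01],0],
    [1,[-0.08,0,-0.01],0],
    [1,[-0.08,0,-0.01],0],
    [1,[-0.08,0,-0.01],0],
    [1,[-0.08,0,0],0],
    [1,[-0.08,0,0],0],
    [1,[-0.08,0,0],0],
    [1,[-0.08,0,0],0],
    [1,[-0.06,0,0],0],
    [1,[0,0,0],0],
    [1,[0,0,0],0],
  ],
)

```text
time_s: 2.27
tool_pos: [0.5747, -0.3518, 0.4238]
tcp_rot: [[0.003, 1.0, -0.001], [1.0, -0.003, 0.001], [0.001, -0.001, -1.0]]
contact_force: [0.4, -0.2, -0.3]
grip_width: 0.995
gripper_force: 0.0
```

The crop shows the small orange loupe on the mat (crop 200–370, 85–160) next to the cap (115,190). The larger orange one lies off the mat, so the small one is my target. Next I'll measure the station.

```bash
cat > m.py <<'E'
from h import *
import sys
tag=sys.argv[1]
Z=dict(retainer_pivot=.035,retainer_knob=.071,mirror=.024,loupe_lens=.014)
for c in sys.argv[2].split(','):
    cal=bot.calibration(c); im,d=bot.camera(c); cv2.imwrite(f'pics/{c}{tag}.png',im); np.save(f'{c}_d{tag}.npy',d)
    def P(mask):
        v,u=np.nonzero(mask); dd=d[v,u]; k=dd>0; u,v,dd=u[k],v[k],dd[k]
        p=np.stack([(u-cal['cx'])/cal['fx']*dd,-(v-cal['cy'])/cal['fy']*dd,-dd],1)
        return p@np.array(cal['orientation']).T+cal['xyz']
    for n in sys.argv[3].split(','):
        for r in bot.trace(c,n)[:2]:
            p=P(r['region'])
            print(c,n,round(r['p'],2),np.round(r['box']),'n',len(p),'med',np.round(np.median(p,0),4),'p2',np.round(np.percentile(p,2,axis=0),4),'p98',np.round(np.percentile(p,98,axis=0),4))
        if n in Z:
            for r in bot.spot_point(c,n)[:2]: print('   spot',round(r['p'],2),np.round(r['uv'],1),np.round(ray_z(cal,*r['uv'],Z[n]),4))
    hsv=cv2.cvtColor(im,cv2.COLOR_BGR2HSV)
    for nm,lo,hi in [('green',(50,120,60),(75,255,255)),('red',(0,170,90),(4,255,255)),('orange/brass',(10,150,120),(24,255,255)),('blue',(100,150,60),(125,255,255))]:
        m=cv2.inRange(hsv,lo,hi); nl,l,st,ce=cv2.connectedComponentsWithStats(m)
        for i in range(1,nl):
            if st[i,4]>40:
                p=P(l==i)
                if len(p): print('  ',c,nm,st[i].tolist(),np.round(np.median(p,0),4),np.round(np.percentile(p,2,axis=0),4),np.round(np.percentile(p,98,axis=0),4))
E
python3 m.py 1 wrist,scene,side station,retainer_knob,mirror,focus_mark
```

```text
wrist station 0.73 [199.   0. 427. 227.] n 32419 med [ 0.5596 -0.222   0.0137] p2 [ 0.4553 -0.3344  0.0116] p98 [ 0.6538 -0.1335  0.1457]
wrist retainer_knob 0.61 [197.  34. 272. 168.] n 2249 med [ 0.4818 -0.2262  0.0367] p2 [ 0.4446 -0.2846  0.0126] p98 [ 0.5197 -0.1665  0.0728]
   spot 0.68 [201.2 133.4] [ 0.4588 -0.2576  0.071 ]
wrist mirror 0.86 [284.  89. 334. 137.] n 1746 med [ 0.5572 -0.2343  0.0257] p2 [ 0.5354 -0.2557  0.0239] p98 [ 0.5785 -0.2129  0.0273]
   spot 0.67 [332.4 310. ] [ 0.5839 -0.458   0.024 ]
   spot 0.63 [308.2 112.5] [ 0.5576 -0.2328  0.024 ]
wrist focus_mark 0.65 [372.  41. 423.  84.] n 933 med [ 0.6256 -0.2106  0.1257] p2 [ 0.6143 -0.2212  0.1152] p98 [ 0.6494 -0.1966  0.1275]
wrist focus_mark 0.2 [197.  34. 273. 169.] n 2246 med [ 0.4825 -0.2252  0.0367] p2 [ 0.4455 -0.2846  0.0139] p98 [ 0.52   -0.1664  0.0728]
   wrist green [376, 40, 35, 40, 719] [ 0.6228 -0.2129  0.126 ] [ 0.6143 -0.2212  0.1172] [ 0.638  -0.1969  0.128 ]
   wrist red [197, 128, 22, 15, 192] [ 0.4618 -0.2584  0.0723] [ 0.4553 -0.2648  0.0547] [ 0.4678 -0.2536  0.0738]
   wrist orange
[... 4885 characters left out ...]
88]
   side orange/brass [245, 164, 11, 10, 82] [ 0.8706 -0.1371  0.0855] [ 0.8625 -0.153   0.072 ] [ 0.888  -0.13    0.0949]
   side orange/brass [353, 222, 34, 9, 93] [ 0.4915 -0.2005  0.0341] [ 0.4632 -0.2476  0.0158] [ 0.5249 -0.1644  0.0401]
   side orange/brass [243, 277, 41, 16, 319] [0.5221 0.1336 0.0229] [0.4796 0.1093 0.0133] [0.5641 0.1553 0.0271]
   side orange/brass [82, 329, 33, 32, 767] [0.5444 0.5164 0.0999] [0.5311 0.4897 0.0757] [0.5665 0.5359 0.1276]
   side orange/brass [311, 344, 57, 44, 850] [0.2371 0.1939 0.0207] [0.2241 0.1275 0.0061] [0.2552 0.2542 0.0245]
   side blue [368, 197, 8, 13, 72] [ 0.5536 -0.2985  0.0267] [ 0.5399 -0.3125  0.0162] [ 0.5671 -0.2902  0.0457]
```

View pics/wrist1.png

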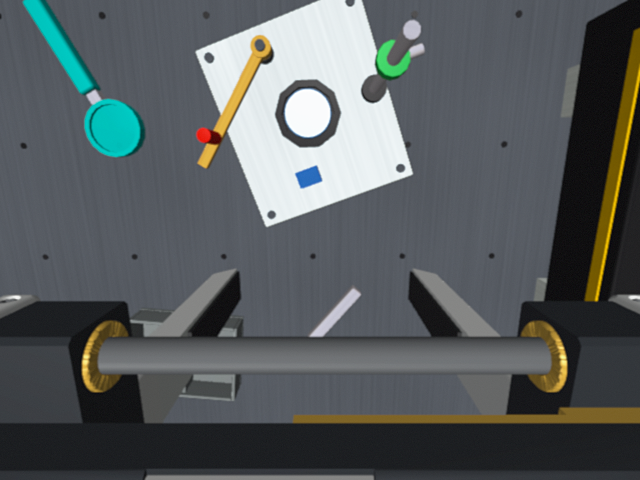

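Checks: mirror at (0.5565,-0.233) with top about 24 mm. The catch and collar directions both give station yaw of about 19.3°. Pivot at (0.512,-0.1725), knob at (0.462,-0.258), 99.6 mm apart, so the measurements agree. The arm is open by about 0.86 rad. I'll close the fingers, turn the tool 90° and push along +x.

Call:
move_arm(
  plan=[
    [0,[0.036,-0.064,0],0],
    [0,[0.036,-0.064,0],0],
    [0,[0.036,-0.064,0],0],
    [0,[0.036,-0.064,0],0],
    [0,[0.036,-0.064,0],0],
    [0,[0,0,0],0.15],
    [0,[0,0,0],0.15],
    [0,[0,0,0],0.15],
    [0,[0,0,0],0.15],
    [0,[0,0,0],0.15],
    [0,[0,0,0],0.15],
    [0,[0,0,0],0.15],
  ],
)

```text
time_s: 4.32
tool_pos: [0.4149, -0.26, 0.4249]
tcp_rot: [[0.738, 0.674, 0.0], [0.674, -0.738, -0.0], [0.0, 0.0, -1.0]]
contact_force: [0.3, 0.2, -0.9]
grip_width: 0.187
gripper_force: 0.0
```

Call:
move_arm(
  plan=[
    [0,[0,0,0],0.15],
    [0,[0,0,0],0.15],
    [0,[0,0,0],0.15],
    [0,[0,0,0],0.15],
    [0,[0,0,0],0.15],
    [0,[0,0,0],0.15],
    [0,[0,0,0],0.05],
    [0,[0,0,0],0],
    [0,[0,0,0],0],
  ],
)

```text
time_s: 5.07
tool_pos: [0.415, -0.26, 0.4248]
tcp_rot: [[1.0, 0.001, 0.0], [0.001, -1.0, -0.0], [0.0, 0.0, -1.0]]
contact_force: [-0.3, -0.1, -0.1]
grip_width: 0.004
gripper_force: 0.0
```

Call:
move_arm(
  plan=[
    [0,[0,0.012,0.069],0],
    [0,[0,0,0.069],0],
    [0,[0,0,0.069],0],
    [0,[0,0,0.069],0],
    [0,[0,0,0.069],0],
    [0,[0,0,0],0],
    [0,[0.02,0,0],0],
    [0,[0.02,0,0],0],
    [0,[0.02,0,0],0],
    [0,[0.02,0,0],0],
  ],
)

```text
time_s: 5.9
tool_pos: [0.457, -0.2668, 0.2544]
tcp_rot: [[1.0, 0.001, 0.003], [0.001, -1.0, -0.004], [0.003, 0.004, -1.0]]
contact_force: [-1.3, -1.5, -0.2]
grip_width: 0.006
gripper_force: 0.7
```

Call:
move_arm(
  plan=[
    [0,[0.02,0,0],0],
    [0,[0.02,0,0],0],
    [0,[0.02,0,0],0],
    [0,[0.02,0,0],0],
    [0,[0.02,0,0],0],
    [0,[0.02,0,0],0],
    [0,[0,0,0],0],
  ],
)

```text
time_s: 6.48
tool_pos: [0.5172, -0.266, 0.2521]
tcp_rot: [[1.0, 0.001, 0.002], [0.001, -1.0, -0.0], [0.002, 0.0, -1.0]]
contact_force: [-0.2, 0.4, -0.1]
grip_width: 0.003
gripper_force: 0.0
```

```bash
python3 m.py 2 scene,side retainer_knob,retainer_pivot 2>&1 | grep -v -E "orange|blue|green"; python3 -c "
import cv2
a=cv2.imread('pics/scene2.png')[230:350,190:340];b=cv2.imread('pics/side2.png')[150:270,290:440]
import numpy as np
cv2.imwrite('pics/c2.png',cv2.resize(np.hstack([cv2.resize(a,(150,120)),b]),None,fx=2.6,fy=2.6,interpolation=cv2.INTER_CUBIC))"
```

```text
scene retainer_knob 0.8 [251. 274. 281. 302.] n 207 med [ 0.529  -0.2476  0.037 ] p2 [ 0.5057 -0.2823  0.0284] p98 [ 0.5413 -0.171   0.0729]
   spot 0.65 [386.3 253.5] [0.6598 0.1226 0.071 ]
   spot 0.59 [374.  315.4] [ 0.8247 -0.0866  0.071 ]
scene retainer_pivot 0.71 [251. 275. 282. 299.] n 246 med [ 0.5259 -0.2345  0.0364] p2 [ 0.4863 -0.2824  0.0126] p98 [ 0.5411 -0.168   0.0728]
   spot 0.51 [281.3 279.7] [ 0.5259 -0.1717  0.035 ]
   scene red [398, 189, 14, 11, 67] [0.3853 0.5004 0.0231] [0.3524 0.4917 0.0145] [0.4178 0.5098 0.0291]
side retainer_knob 0.78 [352. 205. 380. 233.] n 176 med [ 0.52   -0.2154  0.0349] p2 [ 0.5003 -0.2717  0.0148] p98 [ 0.5362 -0.1655  0.0484]
   spot 0.78 [373.2 195.8] [ 0.5337 -0.2805  0.071 ]
side retainer_pivot 0.55 [351. 201. 375. 227.] n 191 med [ 0.5212 -0.226   0.0355] p2 [ 0.4998 -0.2858  0.0273] p98 [ 0.5353 -0.1654  0.066 ]
   spot 0.7 [356.6 231.7] [ 0.4899 -0.1605  0.035 ]
   side red [147, 407, 31, 36, 547] [0.3707 0.5086 0.0229] [0.3415 0.4954 0.0081] [0.4128 0.5195 0.0273]
```

View pics/c2.png

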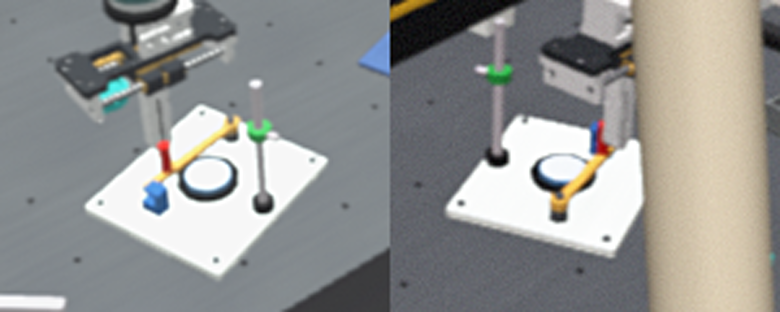

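The picture shows the arm swinging round, with its tip at the blue catch (crop 155,190) and the knob at (165,155). I'll keep pushing slowly until the stop resists.

Call:
move_arm(
  plan=[
    [0,[0.008,0,0],0],
    [0,[0.008,0,0],0],
    [0,[0.006,0,0],0],
    [0,[0.004,0,0],0],
    [0,[0,0,0],0],
  ],
)

```text
time_s: 7.4
tool_pos: [0.5286, -0.266, 0.2521]
tcp_rot: [[1.0, 0.0, 0.0], [0.0, -1.0, -0.0], [0.0, 0.0, -1.0]]
contact_force: [-0.5, -0.1, -0.4]
grip_width: 0.006
gripper_force: 0.0
```

Call:
move_arm(
  plan=[
    [0,[0.004,0,0],0],
    [0,[0.002,0,0],0],
    [0,[0,0,0],0],
  ],
)

```text
time_s: 7.65
tool_pos: [0.5302, -0.266, 0.252]
tcp_rot: [[1.0, 0.001, -0.003], [0.001, -1.0, 0.0], [-0.003, -0.0, -1.0]]
contact_force: [-5.7, -0.4, 1.9]
grip_width: 0.002
gripper_force: 2.6
```

Call:
move_arm(
  plan=[
    [0,[0.003,0,0],0],
    [0,[0,0,0],0],
    [0,[0,0,0],0],
    [0,[0,0,0],0],
  ],
)

```text
time_s: 7.98
tool_pos: [0.5307, -0.266, 0.252]
tcp_rot: [[1.0, 0.001, -0.005], [0.001, -1.0, 0.0], [-0.005, -0.0, -1.0]]
contact_force: [-7.5, -1.6, 4.9]
grip_width: 0.002
gripper_force: 3.8
```

The arm is against its stop: it sits firm at x = 0.530 as predicted, with 7.5 N resistance. Now I'll retreat, rise and go to view the loupe.

Call:
move_arm(
  plan=[
    [0,[-0.06,0,0],0],
    [0,[0,0,-0.08],0],
    [0,[0,0,-0.08],0],
    [0,[0,0,-0.08],0],
    [0.6,[-0.017,-0.078,0],0],
    [0.6,[-0.017,-0.078,0],0],
    [0.6,[-0.017,-0.078,0],0],
    [0.6,[-0.017,-0.078,0],0],
    [0.6,[-0.017,-0.078,0],0],
    [0.6,[-0.017,-0.078,0],0],
    [0.6,[-0.017,-0.078,0],0],
    [0.6,[-0.017,-0.078,0],0],
  ],
)

```text
time_s: 8.98
tool_pos: [0.4342, 0.0479, 0.3727]
tcp_rot: [[1.0, -0.001, 0.004], [-0.001, -1.0, 0.001], [0.004, -0.001, -1.0]]
contact_force: [1.8, 0.7, 0.4]
grip_width: 0.534
gripper_force: 0.0
```

Call:
move_arm(
  plan=[
    [0.6,[0,-0.078,0],-0.15],
    [0.6,[0,0,0],-0.15],
    [0.6,[0,0,0],-0.15],
    [0.6,[0,0,0],-0.13],
    [0.6,[0,0,0],0],
    [0.6,[0,0,0],0],
  ],
)

```text
time_s: 9.48
tool_pos: [0.4348, 0.0853, 0.3725]
tcp_rot: [[0.899, 0.438, 0.002], [0.438, -0.899, 0.001], [0.002, 0.0, -1.0]]
contact_force: [0.4, 0.7, 0.1]
grip_width: 0.601
gripper_force: 0.0
```

```bash
python3 m.py 3 wrist,scene loupe,loupe_lens,lens_cap,retainer_knob,focus_mark,mirror| grep -v -E " blue"
cat > q.py <<'E'
from h import *
import sys
# loupe axis from wrist pictures: orange handle rectangle at z=24mm
def handle(c,cal,im,z,ymin):
    m=cv2.inRange(cv2.cvtColor(im,cv2.COLOR_BGR2HSV),(10,150,120),(24,255,255))
    v,u=np.nonzero(m); o=np.array(cal['xyz'])
    r=np.stack([(u-cal['cx'])/cal['fx'],-(v-cal['cy'])/cal['fy'],-np.ones(len(u))],1)@np.array(cal['orientation']).T
    p=(o+r*((z-o[2])/r[:,2])[:,None])
    k=(abs(p[:,0]-.53)<.09)&(abs(p[:,1]-.13)<.06)
    (cx,cy),wh,a=cv2.minAreaRect((p[k,:2]*1000).astype(np.float32))
    return (cx,cy),wh,a,k.sum()
if __name__=='__main__':
    im=cv2.imread('pics/wrist3.png'); print(handle('wrist',bot.calibration('wrist'),im,.024,0)); print(bot.sense()['tool_pos'])
E
python3 q.py
```

```text
wrist loupe 0.75 [ 15. 244. 115. 320.] n 5098 med [0.2625 0.3089 0.0136] p2 [0.2244 0.2663 0.0037] p98 [0.2984 0.3496 0.0186]
wrist loupe 0.72 [577. 266. 638. 287.] n 917 med [ 0.5176 -0.1793  0.037 ] p2 [ 0.5036 -0.2156  0.0141] p98 [ 0.5302 -0.163   0.0431]
wrist loupe_lens 0.67 [ 13. 244. 114. 324.] n 5166 med [0.2625 0.3088 0.0136] p2 [0.2242 0.2648 0.0029] p98 [0.2986 0.3499 0.0187]
wrist loupe_lens 0.64 [289.   0. 364. 177.] n 5328 med [0.5878 0.1516 0.0212] p2 [0.4879 0.1129 0.0142] p98 [0.6256 0.1934 0.0266]
   spot 0.69 [321.2  11.4] [0.6117 0.1743 0.014 ]
   spot 0.62 [ 59.3 284. ] [0.2604 0.3118 0.014 ]
wrist lens_cap 0.51 [198.   0. 227.   9.] n 230 med [0.5729 0.2626 0.0181] p2 [0.5689 0.2554 0.0095] p98 [0.5817 0.2746 0.0227]
wrist retainer_knob 0.75 [582. 265. 640. 288.] n 834 med [ 0.5176 -0.1792  0.0371] p2 [ 0.5037 -0.2154  0.0307] p98 [ 0.5302 -0.163   0.0432]
wrist mirror 0.68 [631. 247. 640. 277.] n 195 med [ 0.5442 -0.2125  0.023 ] p2 [ 0.5345 -0.2231  0.0184] p98 [ 0.5582 -0.2083  0.0268]
   wrist orange/brass [312, 62, 21, 114, 2011] [0.5303 0.1342 0.0253] [0.
[... 1934 characters left out ...]
-0.2785  0.029 ] p98 [ 0.5517 -0.1686  0.0729]
   spot 0.67 [271.3 297.3] [ 0.5605 -0.2297  0.024 ]
   scene red [398, 189, 14, 11, 68] [0.3851 0.4997 0.0238] [0.3526 0.4919 0.0142] [0.4179 0.5083 0.0303]
   scene orange/brass [437, 187, 16, 12, 125] [0.571  0.4975 0.1083] [0.548  0.4809 0.0934] [0.589  0.5201 0.1306]
   scene orange/brass [304, 200, 32, 15, 192] [0.2499 0.1805 0.0199] [0.2322 0.1241 0.0071] [0.2626 0.2494 0.0268]
   scene orange/brass [346, 241, 27, 11, 117] [0.5319 0.1288 0.0238] [0.4909 0.1077 0.0155] [0.5708 0.1487 0.0283]
((526.9769897460938, 132.9964141845703), (98.18087768554688, 16.498016357421875), 24.2554988861084, np.int64(2011))
[0.43452373 0.08500968 0.37218048]
```

View pics/wrist3.png

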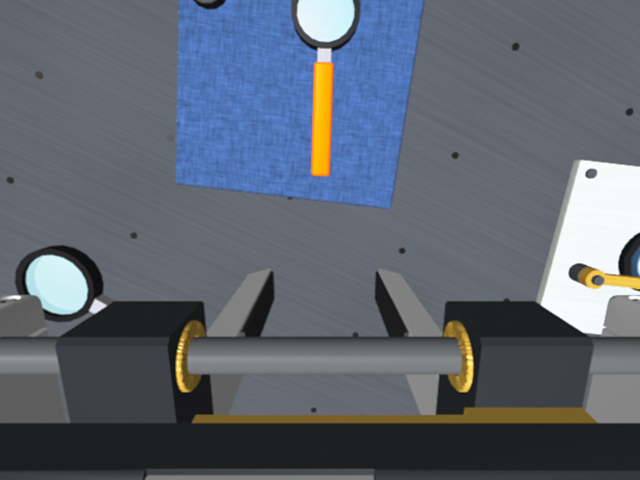

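The wrist view shows the loupe handle at (312–333, 62–176), lens at (326,12), retaining arm over the station on the right. The handle is centred at (0.527, 0.133), heading 24.3°, 98 × 16.5 mm against the stated 100 × 18. I'll grip about 10 mm ahead of the origin, near the balance point.

Call:
move_arm(
  plan=[
    [0.6,[0,0,0],0.038],
    [0.6,[0.08,-0.004,0],0],
    [0.6,[0.08,-0.004,0],0],
    [0.6,[0.08,-0.003,0],0],
    [0.6,[0.002,0,0.06],0],
    [0.6,[0,0,0.08],0],
    [0.6,[0,0,0.08],0],
    [0.6,[0,0,0.06],0],
    [0.6,[0,0,0.03],0],
    [0.6,[0,0,0],0],
    [0.6,[0,0,0],0],
  ],
)

```text
time_s: 11.4
tool_pos: [0.5425, 0.14, 0.2166]
tcp_rot: [[0.911, 0.413, -0.002], [0.413, -0.911, -0.0], [-0.002, -0.0, -1.0]]
contact_force: [0.9, -0.8, -0.4]
grip_width: 0.599
gripper_force: 0.0
```

Call:
move_arm(
  plan=[
    [0.6,[0,0,0.012],0],
    [0.6,[0,0,0],0],
    [0,[0,0,0],0],
    [0,[0,0,0],0],
    [0,[0,0,0],0],
    [0,[0,0,0],0],
    [0,[0,0,0],0],
    [0,[0,0,0],0],
    [0,[0,0,0],0],
    [0,[0,0,0],0],
  ],
  newtons=40,
)

```text
time_s: 12.23
tool_pos: [0.5425, 0.1399, 0.2113]
tcp_rot: [[0.911, 0.413, 0.0], [0.413, -0.911, -0.0], [0.0, 0.0, -1.0]]
contact_force: [-0.2, -1.5, 2.7]
grip_width: 0.188
gripper_force: 40.0
```

Call:
move_arm(
  plan=[
    [0,[0,0,-0.03],0],
    [0,[0,0,-0.06],0],
    [0,[0,0,-0.07],0],
    [0,[0,0,-0.07],0],
    [0,[0,0,-0.07],0],
    [0,[0,0,-0.07],0.056],
    [0,[0,0,-0.03],0.056],
    [0,[0,0,0],0],
  ],
)

```text
time_s: 12.9
tool_pos: [0.5432, 0.1401, 0.4155]
tcp_rot: [[0.944, 0.331, 0.009], [0.331, -0.944, 0.001], [0.009, 0.002, -1.0]]
contact_force: [0.7, 0.3, -1.7]
grip_width: 0.186
gripper_force: 40.0
```

Call:
move_arm(
  plan=[
    [0,[-0.017,0.033,0],0],
    [0,[-0.034,0.065,0],0],
    [0,[-0.034,0.065,0],0],
    [0,[-0.034,0.065,0],0],
    [0,[-0.034,0.065,0],0],
    [0,[-0.034,0.065,0],0],
    [0,[-0.034,0.065,0],0],
    [0,[-0.034,0.065,0],0],
    [0,[-0.034,0.065,0],0],
    [0,[-0.034,0.065,0],0],
    [0,[-0.034,0.065,0],0],
    [0,[-0.013,0.03,0],0],
  ],
)

```text
time_s: 13.9
tool_pos: [0.4848, -0.2614, 0.4087]
tcp_rot: [[0.944, 0.33, -0.004], [0.33, -0.944, -0.0], [-0.003, -0.001, -1.0]]
contact_force: [1.1, -0.5, -1.7]
grip_width: 0.188
gripper_force: 40.0
```

```bash
cat > g.py <<'E'
from h import *
import sys
t=sys.argv[1]
s=bot.sense(); print(np.round(s['tool_pos'],4),np.round(s['tcp_rot'],3).tolist(),s['gripper_force'],s['time_s'])
def cloud(cal,d,m):
    v,u=np.nonzero(m); dd=d[v,u]; k=dd>0; u,v,dd=u[k],v[k],dd[k]
    p=np.stack([(u-cal['cx'])/cal['fx']*dd,-(v-cal['cy'])/cal['fy']*dd,-dd],1)
    return p@np.array(cal['orientation']).T+cal['xyz']
for c in ['scene','side']:
    cal=bot.calibration(c); im,d=bot.camera(c); cv2.imwrite(f'pics/{c}{t}.png',im)
    v,u=np.mgrid[0:480,0:640]; P=cloud(cal,np.where(d>0,d,9),np.ones_like(d,bool)).reshape(480,640,3)
    hsv=cv2.cvtColor(im,cv2.COLOR_BGR2HSV); g=cv2.inRange(hsv,(45,90,50),(80,255,255))>0
    g&=(abs(P[...,0]-.627)<.03)&(abs(P[...,1]+.21)<.03)&(P[...,2]>.1)
    q=P[g]; print(c,'collar',len(q),np.round([q.mean(0),q.min(0),q.max(0)],4).tolist(), 'rows',np.nonzero(g)[0].min(),np.nonzero(g)[0].max(),'cols',np.nonzero(g)[1].min(),np.nonzero(g)[1].max())
    for r in bot.trace(c,'loupe')[:3]:
        q=P[r['region']]; q=q[(q[:,2]>.09)]
        if len(q)>20: print(c,'loupe',round(r['p'],2),np.round(r['box']),len(q),np.round([np.median(q,0),np.percentile(q,2,axis=0),np.percentile(q,98,axis=0)],4).tolist())
    for r in bot.spot_point(c,'loupe_lens')[:3]: print('  lens uv',round(r['p'],2),np.round(r['uv'],1),np.round(P[int(r['uv'][1]),int(r['uv'][0])],4))
    for r in bot.spot_point(c,'focus_mark')[:2]: print('  focus uv',round(r['p'],2),np.round(r['uv'],1),np.round(P[int(r['uv'][1]),int(r['uv'][0])],4))
    # expected projections
    T=np.array(s['tool_pos']);R=np.array(s['tcp_rot']); L=T+R@np.array([.075,0,.1973])
    print('  lens by kinematics',np.round(L,4),'uv',np.round(proj(cal,L),1),'collar z .12 uv',np.round(proj(cal,[.6265,-.209,.12]),1))
E
python3 g.py 4
python3 - <<'E'
from h import *
# collar top from wrist1 depth: histogram of z
E
```

```text
[ 0.4848 -0.2614  0.4087] [[0.944, 0.33, -0.004], [0.33, -0.944, -0.0], [-0.003, -0.001, -1.0]] 39.9896639585495 13.9
scene collar 43 [[0.6301, -0.2108, 0.1249], [0.6157, -0.2215, 0.1171], [0.6416, -0.1965, 0.129]] rows 276 284 cols 285 293
scene loupe 0.83 [222. 224. 277. 256.] 497 [[0.5438, -0.2502, 0.216], [0.4289, -0.2868, 0.2072], [0.584, -0.2125, 0.2239]]
  lens uv 0.73 [347.2 197.6] [0.2527 0.3203 0.0142]
  lens uv 0.6 [263.7 244.2] [ 0.5614 -0.2391  0.2151]
  lens uv 0.56 [227.4 266.6] [ 0.3345 -0.252   0.0065]
  focus uv 0.64 [291.7 281.3] [ 0.634  -0.2073  0.122 ]
  lens by kinematics [ 0.5549 -0.2367  0.2112] uv [262.6 243.8] collar z .12 uv [288.9 280.4]
side collar 50 [[0.6191, -0.2055, 0.1217], [0.6118, -0.2206, 0.1102], [0.6339, -0.1948, 0.1285]] rows 175 182 cols 327 335
  lens uv 0.97 [359.5 154.3] [ 0.5429 -0.2224  0.2147]
  focus uv 0.47 [332.6 174.1] [ 0.6193 -0.2084  0.1346]
  lens by kinematics [ 0.5549 -0.2367  0.2112] uv [358.9 151.9] collar z .12 uv [330.1 177.8]
```

Loupe held, and the kinematics agree with both cameras to about 2 px. Next I'll refine collar height and mirror position with the wrist camera.

```bash
python3 - <<'E'
from h import *
from g import cloud
E
python3 - <<'E'
from h import *
s=bot.sense(); cal=bot.calibration('wrist'); im,d=bot.camera('wrist'); cv2.imwrite('pics/wrist5.png',im)
v,u=np.mgrid[0:480,0:640]
def XYZ(cal,d): 
    p=np.stack([(u-cal['cx'])/cal['fx']*d,-(v-cal['cy'])/cal['fy']*d,-d],-1); return p@np.array(cal['orientation']).T+cal['xyz']
P=XYZ(cal,d); hsv=cv2.cvtColor(im,cv2.COLOR_BGR2HSV)
g=(cv2.inRange(hsv,(45,90,50),(80,255,255))>0)&(d>0)
print('now collar z hist',np.histogram(P[g][:,2],np.arange(.108,.134,.002)), P[g][P[g][:,2]>.12].mean(0) if g.any() else '')
for r in bot.trace('wrist','loupe_lens')[:2]:
    q=P[r['region']&(d>0)]; print('lens',r['p'],r['box'],np.round([np.median(q,0),np.percentile(q,2,axis=0),np.percentile(q,98,axis=0)],4).tolist(),np.histogram(q[:,2],np.arange(.2,.226,.002))[0])
T=np.array(s['tool_pos']);R=np.array(s['tcp_rot']); print('kin lens',T+R@[.075,0,.1973])
# old view, camera pose moved with TCP: relative transform
Rc=R.T@np.array(cal['orientation']); tc=R.T@(np.array(cal['xyz'])-T)
R0=np.array([[0.003,1,-.001],[1,-.003,.001],[.001,-.001,-1]]);T0=np.array([.5747,-.3518,.4238])
c0=dict(cal,xyz=T0+R0@tc,orientation=R0@Rc); d0=np.load('wrist_d1.npy'); im0=cv2.imread('pics/wrist1.png'); P0=XYZ(c0,d0)
h0=cv2.cvtColor(im0,cv2.COLOR_BGR2HSV); g0=(cv2.inRange(h0,(45,90,50),(80,255,255))>0)&(d0>0)&(u>350)
print('old collar hist',np.histogram(P0[g0][:,2],np.arange(.108,.134,.002))[0])
p=np.array([ray_z(c0,a,b,.1255)[:2] for b,a in zip(*np.nonzero(g0))]); print('collar xy circle',cv2.minEnclosingCircle((p*1000).astype(np.float32)))
# mirror: dark nest+mirror circle fit via blue rim box
for lo,hi,z,n in [((0,0,0),(180,255,75),.02,'nest')]:
    m=(cv2.inRange(h0,lo,hi)>0)&(u>265)&(u<350)&(v>70)&(v<155)
    p=np.array([ray_z(c0,a,b,z)[:2] for b,a in zip(*np.nonzero(m))]); print(n,len(p),cv2.minEnclosingCircle((p*1000).astype(np.float32)),p.min(0),p.max(0))
m=(h0[...,1]>-1)&(u>284)&(u<334)&(v>88)&(v<138)&(h0[...,2]>190)
p=np.array([ray_z(c0,a,b,.024)[:2] for b,a in zip(*np.nonzero(m))]); print('mirror',len(p),p.mean(0),cv2.minEnclosingCircle((p*1000).astype(np.float32)))
E
```

```text
now collar z hist (array([  0,   0,   0,   0,  18,  21,  19,  26, 294, 421,  10,   2,   0]), array([0.108, 0.11 , 0.112, 0.114, 0.116, 0.118, 0.12 , 0.122, 0.124,
       0.126, 0.128, 0.13 , 0.132, 0.134])) [ 0.62324892 -0.20996855  0.12640006]
lens 0.61 [263.1, 72.3, 390.0, 400.5] [[0.5495, -0.2395, 0.2192], [0.4322, -0.2762, 0.216], [0.5847, -0.2044, 0.2257]] [   0    0    0    0    0    0    3  205 5786 3516 3509  892]
kin lens [ 0.55675505 -0.23108107  0.21355486]
old collar hist [  0   0   0   3  11  15  27  24 264 375   7   2   1]
collar xy circle ((625.4639892578125, -209.8113250732422), 13.901784896850586)
nest 885 ((556.4111938476562, -234.00193786621094), 33.912437438964844) [ 0.52304194 -0.26592943] [ 0.58948692 -0.20614266]
mirror 1758 [ 0.55690399 -0.23321678] ((563.9288940429688, -234.0167694091797), 31.267169952392578)Traceback (most recent call last):
  File "<stdin>", line 2, in <module>
  File "g.py", line 3, in <module>
    t=sys.argv[1]
      ~~~~~~~~^^^
IndexError: list index out of range
```

View pics/wrist5.png

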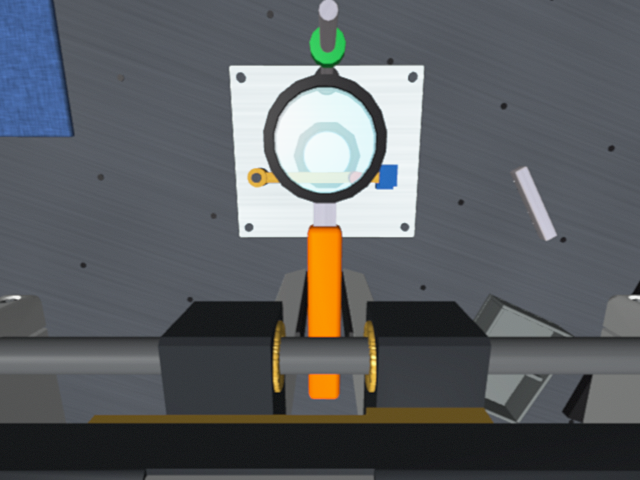

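The wrist view shows the brass arm in the catch (seen through the lens, 258–390,177), lens ring at (325,138) over the nest, and collar at (328,45). Descending to collar height.

Call:
move_arm(
  plan=[
    [0,[0,0.004,0.03],0],
    [0,[0,0,0.05],0],
    [0,[0,0,0.05],0],
    [0,[0,0,0.04],0],
    [0,[0,0,0.016],0],
    [0,[0,0,0],0],
    [0,[0,0,0],0],
    [0,[0,0,0],0],
    [0,[0,0,0],0],
  ],
)

```text
time_s: 15.15
tool_pos: [0.4872, -0.2598, 0.3197]
tcp_rot: [[0.943, 0.332, 0.003], [0.332, -0.943, -0.002], [0.002, 0.003, -1.0]]
contact_force: [0.5, -1.3, -0.2]
grip_width: 0.189
gripper_force: 40.0
```

```bash
python3 g.py 6
python3 - <<'E'
from h import *
s=bot.sense(); cal=bot.calibration('wrist'); im,d=bot.camera('wrist'); cv2.imwrite('pics/wrist6.png',im)
v,u=np.mgrid[0:480,0:640]
p=np.stack([(u-cal['cx'])/cal['fx']*d,-(v-cal['cy'])/cal['fy']*d,-d],-1)@np.array(cal['orientation']).T+cal['xyz']
hsv=cv2.cvtColor(im,cv2.COLOR_BGR2HSV)
k=(hsv[...,2]<80)&(hsv[...,1]<120)&(d>0)&(p[...,2]>.1)&(p[...,2]<.14)
q=p[k]; print('ring',len(q),np.median(q,0),cv2.minEnclosingCircle((q[:,:2]*1000).astype(np.float32)))
x=np.array([.944,.33,0]); t=q@x
A=np.c_[t-t.mean(),np.ones(len(t))]; print('ring pitch slope, z',np.linalg.lstsq(A,q[:,2],rcond=None)[0])
h=(cv2.inRange(hsv,(8,150,120),(24,255,255))>0)&(p[...,2]>.1)&(p[...,2]<.15)&(d>0); q=p[h];t=q@x
print('handle',len(q),np.median(q,0),np.linalg.lstsq(np.c_[t-t.mean(),np.ones(len(t))],q[:,2],rcond=None)[0])
g=(cv2.inRange(hsv,(45,90,50),(80,255,255))>0)&(d>0); print('collar',g.sum(),np.median(p[g],0) if g.any() else '')
a=cv2.imread('pics/scene6.png')[220:340,190:340];b=cv2.imread('pics/side6.png')[120:240,290:440]
cv2.imwrite('pics/c6.png',cv2.resize(np.hstack([a,b]),None,fx=2.6,fy=2.6,interpolation=cv2.INTER_CUBIC))
E
```

```text
[ 0.4872 -0.2598  0.3197] [[0.943, 0.332, 0.003], [0.332, -0.943, -0.002], [0.002, 0.003, -1.0]] 39.98968183994293 15.15
scene collar 44 [[0.6303, -0.211, 0.1251], [0.6155, -0.2217, 0.1186], [0.6405, -0.1948, 0.1293]] rows 276 284 cols 285 293
scene loupe 0.63 [224. 252. 279. 282.] 478 [[0.5484, -0.2471, 0.1278], [0.4382, -0.2846, 0.1185], [0.5882, -0.2093, 0.1357]]
  lens uv 0.67 [347.3 197.7] [0.2484 0.3242 0.0108]
  lens uv 0.62 [269.2 270. ] [ 0.5653 -0.2312  0.1274]
  lens uv 0.57 [227.9 267. ] [ 0.3401 -0.2548  0.0074]
  focus uv 0.45 [289.7 282.6] [ 0.6368 -0.2155  0.1249]
  focus uv 0.3 [259.4 284.2] [ 0.4764 -0.2202  0.0109]
  lens by kinematics [ 0.5585 -0.2353  0.1226] uv [266.5 270.7] collar z .12 uv [288.9 280.4]
side collar 51 [[0.619, -0.2053, 0.1213], [0.6095, -0.2206, 0.1112], [0.6345, -0.1927, 0.1274]] rows 175 182 cols 327 335
side loupe 0.67 [347. 176. 390. 196.] 410 [[0.5437, -0.2407, 0.1255], [0.4674, -0.2644, 0.1166], [0.5829, -0.2031, 0.1368]]
  lens uv 0.9 [288.7 397.8] [0.2588 0.313  0.014 ]
  lens uv 0.6 [356.3 183.5] [ 0.5525 -0.2275  0.1256]
  focus uv 0.54 [330.9 173.9] [ 0.6237 -0.2054  0.1371]
  lens by kinematics [ 0.5585 -0.2353  0.1226] uv [356.1 182.1] collar z .12 uv [330.1 177.8]
ring 3660 [ 0.56318057 -0.23368925  0.12841747] ((552.296142578125, -235.6962432861328), 71.9254379272461)
ring pitch slope, z [-0.02850493  0.12835579]
handle 4349 [ 0.48649971 -0.25963534  0.1322826 ] [-0.002759    0.13217984]
collar 448 [ 0.61472142 -0.21266831  0.12125398]
```

View pics/c6.png

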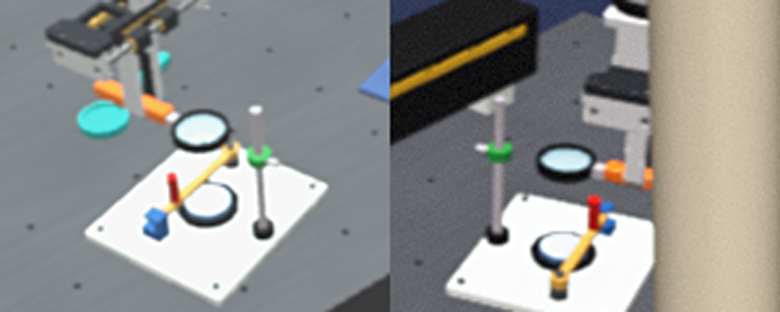

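Loupe level beside the collar: scene lens at crop (201,130) and collar at (260,156); the retainer is in its catch. I'll make the small final correction and then check it.

Call:
move_arm(
  plan=[
    [0,[-0.003,-0.004,0.003],0],
    [0,[0,0,0.002],0],
    [0,[0,0,0],0],
    [0,[0,0,0],0],
    [0,[0,0,0],0],
    [0,[0,0,0],0],
    [0,[0,0,0],0],
  ],
)

```text
time_s: 16.18
tool_pos: [0.4847, -0.2582, 0.3157]
tcp_rot: [[0.944, 0.331, 0.0], [0.331, -0.944, -0.0], [0.0, 0.0, -1.0]]
contact_force: [0.5, 1.1, -1.0]
grip_width: 0.19
gripper_force: 40.0
```

Run:
```python
from h import *
s=bot.sense(); T=np.array(s['tool_pos']);R=np.array(s['tcp_rot']); L=T+R@[.075,0,.1973]; print('kin',L.round(4),s['gripper_force'],np.abs(s['joint_vel']).max(),s['time_s'])
cal=bot.calibration('wrist'); im,d=bot.camera('wrist')
v,u=np.mgrid[0:480,0:640]
p=np.stack([(u-cal['cx'])/cal['fx']*d,-(v-cal['cy'])/cal['fy']*d,-d],-1)@np.array(cal['orientation']).T+cal['xyz']
hsv=cv2.cvtColor(im,cv2.COLOR_BGR2HSV)
k=(hsv[...,2]<80)&(d>0)&(abs(p[...,2]-.125)<.012)&(np.hypot(p[...,0]-L[0],p[...,1]-L[1])<.036)
q=p[k]; print('ring',len(q),cv2.minEnclosingCircle((q[:,:2]*1000).astype(np.float32)),np.median(q[:,2]))
for c in ['scene','side']:
    cal=bot.calibration(c); im,_=bot.camera(c)
    f=cv2.resize(im,None,fx=1,fy=1); hsv=cv2.cvtColor(im,cv2.COLOR_BGR2HSV)
    def ctr(P,h,r):
        a=np.linspace(0,2*np.pi,60); pts=np.array([proj(cal,np.array(P)+[r*np.cos(t),r*np.sin(t),z]) for t in a for z in(-h,h)]); return pts.min(0).round(1),pts.max(0).round(1)
    m=cv2.inRange(hsv,(40,70,40),(85,255,255)); x0,y0=map(int,proj(cal,[.6255,-.2098,.12])); m[:, :x0-14]=0;m[:,x0+14:]=0;m[:y0-14]=0;m[y0+14:]=0
    ys,xs=np.nonzero(m); print(c,'collar seen',xs.min(),ys.min(),xs.max()+1,ys.max()+1,'model .12',ctr([.6255,-.2098,.12],.006,.013))
    for r in bot.trace(c,'loupe')[:3]: print('  loupe box',np.round(r['box'],1))
    print('  ring model',ctr(L,.006,.03))
```

```text
kin [ 0.5554 -0.2334  0.1184] 39.98961567878723 0.0021616414197945764 16.1833
ring 3583 ((556.7755737304688, -233.18048095703125), 29.952747344970703) 0.1257555098207654
scene collar seen 285 276 295 285 model .12 (array([283.4, 275.4]), array([293.5, 285.3]))
  loupe box [220.4 241.8 254.1 272.6]
  ring model (array([255.3, 262.5]), array([277.8, 280. ]))
side collar seen 327 175 337 183 model .12 (array([325.6, 173.5]), array([335.5, 182.3]))
  loupe box [267.3 347.1 366.4 419. ]
  loupe box [349.2 176.1 387.8 195.7]
  ring model (array([344.9, 176.5]), array([368.1, 192. ]))
```

Ring centre (0.5568,-0.2332) against mirror (0.5565,-0.2335), and ring top 125.8 mm against collar top 126.3 mm, both from the wrist camera. The arm is steady with 40 N grip, so I'm handing in.

```bash
python3 -c "
from station import bot
print(bot.sign_off())"
```

```text
the job is handed in; nothing more can be done
None
```

I handed the job in with the retaining arm home in its catch and the loupe held level over the mirror at collar height; by my last measurements the lens was within about 1 mm of the mirror centre and 2 mm of the collar height, but the sign-off returned no verdict.

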